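# Index the nitrogen nozzle arm over the vial heating block

## Task

The swing arm of the nitrogen blow-down stand is locked in its parked notch. Pull the ring of its spring index pin up until the pin is clear, swing the arm counter-clockwise (seen from above) to the next notch, the first it comes to, which holds the nozzles over the vials in the heating block, and let the pin drop fully home there so that the arm is locked. Do it by feel, without letting the pin snap down hard on the index plate or jamming it hard against the side of a notch, and leave the bottle, the beaker and the box standing where they are.

Things in the scene. Friction and masses are not known exactly. Their poses are not given: they have to be found in the camera images.
- pivot (a point): point on the upright axis about which the arm swings, at the height of the flat top of the notched index segments (185 mm above the bench). The stand: round grey foot 210 mm across, steel column, at 165 mm height an aluminium disc 216 mm across with steel index segments along its rim, the arm above it.
- swing (a joint): swing arm's angle, rad: 0 in the parked notch, growing counter-clockwise from above. A bar with a six-nozzle head at its end; it takes about 4 N at the ring to move and stays where left. The next notch is on a hand-set segment, somewhere from 0.62 to 1.05, not measured; one more lies 0.55 beyond. Between notches the segments' tops are one level face.
- plunger (a joint): lift of the spring index pin, m: 0 fully down in a notch (locked), about 0.0075 when its round tip rests on the flat top of the segments between notches, 0.014 at its upper stop. The spring pulls it down with about 6 N at 0, 10 N at 0.0075 and 13 N at 0.014.
- ring_centre (a point): centre of the steel pull ring above the index pin: upright flat ring, 38 mm outside, 26 mm hole, 8 mm thick; z up, y normal to its faces. 90 mm from the column axis, 255 mm above the bench with the pin down. Pinch its upper bow (12 mm above centre) along y from above. It swivels freely about the pin's axis: the hand need not turn as the arm swings. All below it ends under 230 mm.
- pin: index pin, 9 mm thick with a round tip, under the arm in line with the ring; origin on its axis, 8 mm above the tip. Notches are 11 mm wide, so it has 1 mm of play each way; it goes 8 mm deep. Sliding along the segments under its spring, it starts to drop within about 3 mm of a notch's middle. More than 30 N on it, sideways or down, would damage it.
- bottle: green bottle, 64 mm across and 190 mm tall, loose on the bench; origin at its underside. To be left alone.
- beaker: glass beaker, 68 mm across and 85 mm tall, loose on the bench; origin at its underside. To be left alone.
- cap_box: low green plastic box with a white lid, 70 by 110 by 40 mm, loose on the bench; origin at its underside. To be left alone.

How it is judged:
On the way, in this order (a step that is already met when the one before it is completed fails the run):
1. the pin is drawn clear of the parked notch (value of joint plunger above 0.0085 m and value of joint swing below 0.15 rad), for 0.05 s.
2. the arm is swung well out of its parked place (value of joint swing above 0.35 rad), for 0.05 s.
At the end, for the whole second after the job is handed in: the arm stands still in the notch next to the parked one (arm angle between 0.57 and 1.10 rad, where there is only that notch) with the index pin fully down in it (plunger below 1.5 mm), and the bottle, beaker and box are within 20 mm of where they stood (value of joint swing between 0.57 and 1.1 rad and value of joint plunger below 0.0015 m and velocity of joint swing between -0.02 and 0.02 rad/s and distance of each of bottle, beaker, cap_box from where it was at the start of the episode below 0.02 m); the robot touches nothing.
It fails at once if the index pin was jammed or snapped against the index segments with more than 30 N (contact force between pin and anything else above 30 N).
It fails at once if the bottle or the beaker was tipped (angle between any of bottle, beaker's own z axis and vertical above 0.35 rad).
It also fails if it takes over 67 s, if anything falls off the work surface, if the arm or the gripper's body presses on something with over 40 N, if the wrist force passes 120 N, or if a joint passes its speed limit or range.

## Robot

A 7-joint arm with a two-finger parallel gripper is mounted at the origin on the work surface. World frame = base frame: x ahead of the robot, y to its left, z up, the work surface at z = 0. Lengths are in m, angles in rad, forces in N, time in s.
With the tool pointing down it reaches from about 0.4 to 0.875 m from the base axis. Payload 19.3 kg.
Tool frame: the origin (TCP) lies on the centre line of the jaws, within the pads' length; the fingertips stand 14 mm ahead of it and the grasp point (between the pads) lies 5 mm behind it; x points along the fingers, y is the direction in which the jaws open and shut, and the axes are right-handed (so a half turn about x gives the same grasp; the last joint's range is limited). The gripper opens to 85 mm and grips with 20 to 120 N. Pads are 22 mm wide; open, the fingers measure 114 mm over their backs; the gripper's body (76 mm by 85 mm) begins 54 mm behind the grasp point. The pads swing forward as they close: fully open they stand 13 mm farther back than shut.
Start: joints at [1.164, 0.521, -0.036, 1.599, 0.021, 1.021, -0.113], TCP at [0.207, -0.59, 0.245] pointing down, gripper open.
Joint ranges: [-2.91, 2.91], [-0.3, 2.13], [-1.5, 1.42], [0.17, 2.43], [-1.26, 4.41], [0.16, 1.93], [-2.52, 2.52]. Speed limits (rad/s): [1.89, 1.89, 2.39, 2.39, 3.01, 3.01, 3.01].

## Interface

Orientations are given as [roll, pitch, yaw] about the fixed x, y, z axes, in that order (R = Rz(yaw) Ry(pitch) Rx(roll)).
In Python, from workcell import monitor, optics, bot gives the robot as it stands.
- The arm moves only by the tool arm_command, never from a script. Its arguments are lists of equal length, an entry for each row: "delta_pos": the shift along the tool's x, y, z as a fraction of full scale, a list of three; "rotation": the turn, a rotation vector about the tool's x, y, z as a fraction of full scale, a list of three. In form: {"delta_pos": [[dx, dy, dz], ...], "rotation": [[wx, wy, wz], ...]}. A call has 1 to 10 rows; each row shifts and turns the pose as measured when the row begins, along the tool's axes as they then stand; what a row does not reach is not made up. Full scale, the value 1, is 30 mm for a shift and 6 degrees for a turn. A row lasts 1/10 s, in which the tool goes at most 50 mm and 8.59 degrees, less where a joint would pass 70% of its speed; a pose out of reach is approached as far as the arm can. A call with a number of a shift or a turn outside -1 to 1 is refused whole. A call with a gripper value outside its range is refused whole. "gripper" is the closure, from -1 (fully open) to 1 (shut), so that 0 is half open, set as the call begins (left out, the last holds). The fingers move at their own pace and stop on an object; "grip_force" is the grip in N (left out, the last holds). Time passes only in rows, so rows that do not move let the fingers close. It gives the time, the measured TCP pose, the force and the opening at its end, in the units of the state.
- monitor.observe(): the state, without advancing time (a new reading comes with each control period).
- optics.grab_frame(name): name is "scene" or "top" or "wrist"; returns the picture (480x640x3 uint8, red, green, blue); there is no depth.
- optics.camera_params(name): a dict with "fx", "fy", "cx", "cy" (pixels), "origin" and "rotation" of the camera in the world. Camera axes: x right, y down, z forward; pixel columns grow to the right and rows downward; lengths in m; the calibration is good to about 2 mm. A picture is of the moment at which its call begins: read the wrist's pose just before it. camera_params takes no time and is no camera call; for the wrist camera it gives the pose at the moment of the call.
- bot.job_done(): hands the job in, once; it reports no verdict.
The state is a dict: "clock": time; "qpos": joint angles; "qd": joint speeds; "joint_efforts": joint torques, N m; "position": TCP position; "tool_rot": TCP orientation; "force": force on the tool from outside, world axes, zero at the start; "moment": the same for the moment, N m; "grip_width": finger opening in m.
Only numpy, scipy, OpenCV 4.12 (cv2) and the standard library are available. Lean on these libraries where they do the work, as an engineer would, in place of code of your own. Each camera call takes 0.05 s, during which the arm holds its last target. There are 200 camera calls.

## Working session

There is one attempt and no reset: what is moved stays moved. The work goes in short steps, Python scripts to look and compute and a tool call to move; the robot and the scene stay as the last step left them, time stands still between calls to the robot, and variables do not carry over. Pictures are saved under pics/ and viewed, about 8 in all and at most 12, crops included, and the job is handed in when it is done.

Besides the shell and the picture viewer there is one more tool, called after "Call:" in YAML: its name, and indented under it one key for each argument. arm_command: Moves the arm, as the interface text tells. Its arguments: {"type":"object","properties":{"delta_pos":{"type":"array","items":{"type":"array","items":{"type":"number"}}},"rotation":{"type":"array","items":{"type":"array","items":{"type":"number"}}},"gripper":{"type":"number"},"grip_force":{"type":"number"}},"required":["delta_pos","rotation"]}

```bash
mkdir -p pics; ls; python3 - <<'E'
from workcell import monitor, optics, bot
import cv2,numpy as np
s=monitor.observe()
print({k:np.round(v,3).tolist() for k,v in s.items()})
for n in("scene","top"):
    cv2.imwrite(f"pics/{n}0.png",cv2.cvtColor(optics.grab_frame(n),cv2.COLOR_RGB2BGR))
    p=optics.camera_params(n);print(n,{k:np.round(v,4).tolist() for k,v in p.items()})
E
```

```text
pics
{'clock': 0.0, 'qpos': [1.164, 0.522, -0.036, 1.6, 0.021, 1.021, -0.113], 'qd': [-0.001, -0.001, -0.0, -0.0, -0.001, 0.001, 0.0], 'joint_efforts': [-0.001, -92.711, 1.979, -36.993, 0.018, 0.008, -0.0], 'position': [0.206, -0.59, 0.245], 'tool_rot': [-1.482, 1.57, 1.996], 'force': [0.604, 0.571, 0.608], 'moment': [0.014, -0.005, -0.014], 'grip_width': 0.085}
scene {'fx': 597.3802, 'fy': 597.3802, 'cx': 317.6292, 'cy': 236.8727, 'origin': [1.16, 0.1058, 1.1704], 'rotation': [-2.5749, 0.0079, 1.7658]}
top {'fx': 526.5059, 'fy': 526.5059, 'cx': 318.9461, 'cy': 242.978, 'origin': [0.3705, -0.0237, 1.1449], 'rotation': [-2.9808, 0.0036, -1.5978]}
```

View pics/scene0.png

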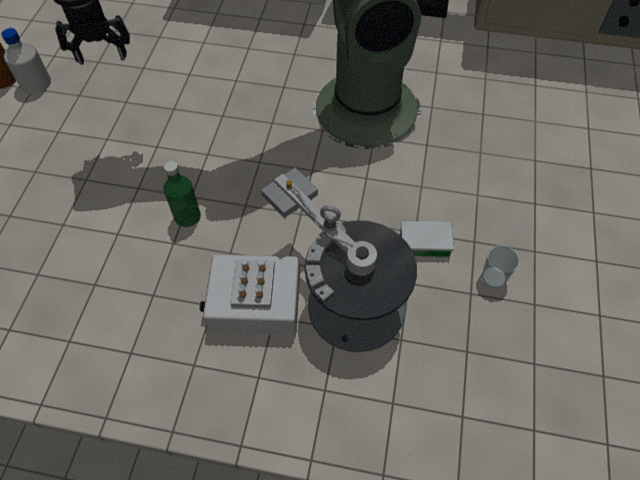

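View pics/top0.png

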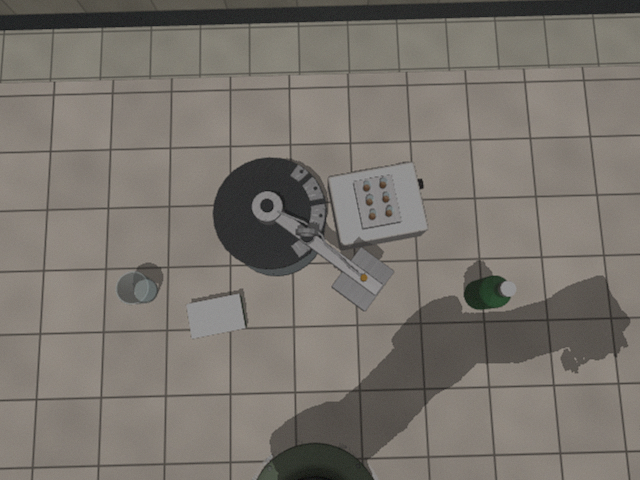

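Scene: the ring is near (330,215), the hub near (362,258), the bottle at left and the beaker and box at right. Top: hub (267,206), ring (306,230), index segments along the rim (300,247) to (300,170).

```bash
cat > h.py <<'E'
import numpy as np,cv2
from scipy.spatial.transform import Rotation as R
from workcell import monitor, optics
def ray(n,u,v,p=None):
    p=p or optics.camera_params(n)
    d=R.from_euler('xyz',p['rotation']).apply([(u-p['cx'])/p['fx'],(v-p['cy'])/p['fy'],1])
    return np.array(p['origin']),d
def onz(n,u,v,z,p=None):
    o,d=ray(n,u,v,p); return o+d*(z-o[2])/d[2]
def proj(n,X,p=None):
    p=p or optics.camera_params(n)
    c=R.from_euler('xyz',p['rotation']).inv().apply(np.array(X)-p['origin'])
    return c[0]/c[2]*p['fx']+p['cx'],c[1]/c[2]*p['fy']+p['cy']
def tri(a,b):
    (o1,d1),(o2,d2)=ray(*a),ray(*b)
    A=np.stack([d1,-d2],1);t=np.linalg.lstsq(A,o2-o1,rcond=None)[0]
    return (o1+d1*t[0]+o2+d2*t[1])/2,np.linalg.norm(o1+d1*t[0]-o2-d2*t[1])
E
python3 - <<'E'
from h import *
print('ring',tri(('scene',330,215),('top',306,230)))
for h in(.22,.24,.255):print(h,onz('scene',330,215,h),onz('top',306,230,h),'hub',onz('scene',362,256,h),onz('top',267,206,h))
a=cv2.imread('pics/top0.png')[140:300,200:410];b=cv2.imread('pics/scene0.png')[170:310,240:440]
a=cv2.resize(a,None,fx=3.8,fy=3.8,interpolation=cv2.INTER_CUBIC);a=cv2.convertScaleAbs(a,alpha=1.6)
cv2.imwrite('pics/c1.png',a)
b=cv2.convertScaleAbs(cv2.resize(b,None,fx=4,fy=4,interpolation=cv2.INTER_CUBIC),alpha=1.6);cv2.imwrite('pics/c2.png',b)
E
```

```text
ring (array([ 0.53805908, -0.00187362,  0.2543728 ]), np.float64(0.001712324709076375))
0.22 [ 0.51458143 -0.00503557  0.22      ] [ 0.54467001 -0.00190886  0.22      ] hub [0.59378489 0.06980094 0.22      ] [0.59055958 0.06728752 0.22      ]
0.24 [ 0.52816487 -0.0027036   0.24      ] [ 0.54090349 -0.00238005  0.24      ] hub [0.60570152 0.07055799 0.24      ] [0.58580072 0.06531998 0.24      ]
0.255 [ 0.53835245 -0.00095463  0.255     ] [ 0.5380786  -0.00273344  0.255     ] hub [0.61463899 0.07112579 0.255     ] [0.58223157 0.06384432 0.255     ]
```

View pics/c1.png

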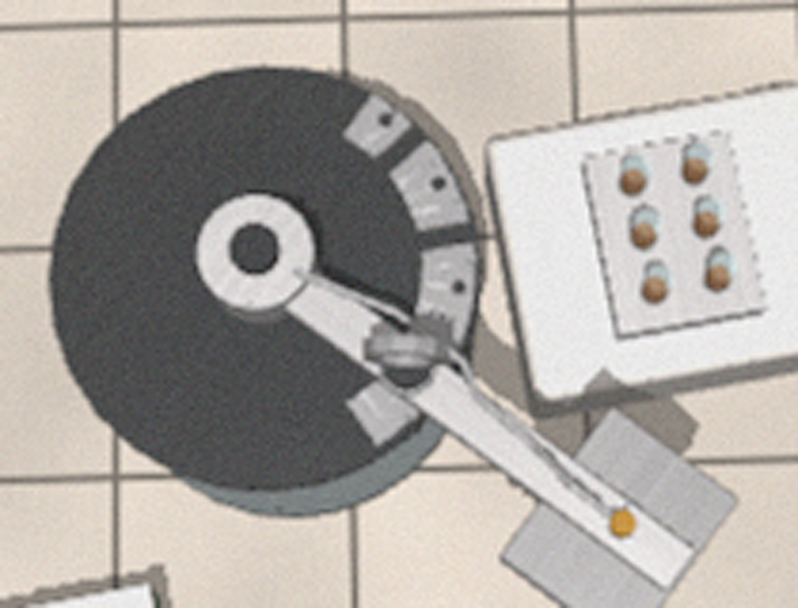

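View pics/c2.png

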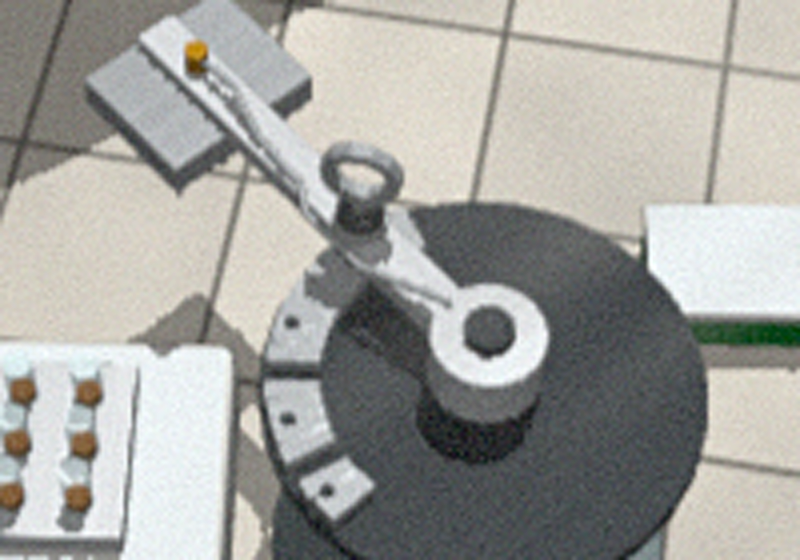

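The crops show the gaps between the segments, which are the notches: first at about (447,241) and second at about (400,148) in the top crop. The ring faces roughly along world x. Next I compute the geometry.

```bash
python3 - <<'E'
from h import *
ring,e=tri(('scene',330,213),('top',306,231));print(ring,e)
hub,e=tri(('scene',362,252.5),('top',266.8,205.3));print('hub',hub,e)
piv=onz('top',200+267/3.8,140+280/3.8,.165);print('disc',piv)
p=(hub[:2]+piv[:2])/2
for c in(hub[:2],piv[:2],p):
  a0=np.arctan2(*(ring[:2]-c)[::-1]);print('r',np.linalg.norm(ring[:2]-c),'a0',a0)
  for n,pts,o,s in(('top',[(447,241),(400,148)],(200,140),3.8),('scene',[(300,376),(325,465)],(240,170),4)):
    for u,v in pts:
      q=onz(n,o[0]+u/s,o[1]+v/s,.185)[:2]-c;print(n,np.linalg.norm(q),np.arctan2(q[1],q[0])-a0)
s=monitor.observe();M=R.from_euler('xyz',s['tool_rot']).as_matrix();print(M.round(3),s['position'])
for nm,u,v,h in(('bottle',487,292,.1),('box',217,315,.04)):print(nm,onz('top',u,v,h))
E
```

```text
[ 0.53575158 -0.00211799  0.25755133] 0.0012876195294211157
hub [0.59024608 0.06795387 0.22617347] 0.0018773146660121312
disc [0.58848575 0.06665533 0.165     ]
r 0.08876776394997525 a0 -2.231787586397592
top 0.09259391471452479 0.7795057182089238
top 0.09139383843567857 1.3609486108381144
scene 0.08609394347931619 0.8601547895786019
scene 0.08852457388384781 1.4293312135781897
r 0.08666407405484028 a0 -2.2249519317159874
top 0.09153237058428056 0.793445820289139
top 0.09156062594053496 1.3779565165254422
scene 0.085192419097984 0.8765914747067383
scene 0.08884062662112387 1.4469035329281494
r 0.08771540674790552 a0 -2.2284107440736203
top 0.09205817568358177 0.7864568628280493
top 0.09147073149392962 1.3695044175133473
scene 0.08563738345204708 0.8683528702266299
scene 0.08867599628194325 1.4381801060254262
[[-0.     0.33  -0.944]
 [ 0.001 -0.944 -0.33 ]
 [-1.    -0.001  0.   ]] [ 0.2064085  -0.58962116  0.24480468]
bottle [ 0.43264247 -0.35417562  0.1       ]
box [0.40380134 0.19165375 0.04      ]
```

Call:
arm_command:
  delta_pos:
    - [-1,0,0]
    - [-1,0,0]
    - [-1,0,0]
    - [-1,0,0]
    - [0,0,-1]
    - [0,0,-1]
    - [0,0,-1]
    - [0,0,-1]
    - [0,0,-1]
    - [0,0,-1]
  rotation:
    - [0,0,0]
    - [0,0,0]
    - [0,0,0]
    - [0,0,0]
    - [-0.46,0,0]
    - [-0.46,0,0]
    - [-0.46,0,0]
    - [-0.46,0,0]
    - [-0.46,0,0]
    - [-0.46,0,0]

```text
clock: 1.1
position: [0.3677, -0.509, 0.3663]
tool_rot: [-1.483, 1.563, 2.286]
force: [0.7, -0.9, -1.0]
grip_width: 0.0853
```

Call:
arm_command:
  delta_pos:
    - [0,-0.1,-1]
    - [0,-0.1,-1]
    - [0,-0.1,-1]
    - [0,-0.1,-1]
    - [0,-0.1,-1]
    - [0,-0.1,-1]
    - [0,-0.1,-1]
    - [0,-0.1,-1]
    - [0,-0.1,-1]
    - [0,-0.1,-1]
  rotation:
    - [-0.46,0,0]
    - [-0.46,0,0]
    - [-0.46,0,0]
    - [-0.46,0,0]
    - [-0.46,0,0]
    - [-0.46,0,0]
    - [-0.46,0,0]
    - [-0.46,0,0]
    - [-0.46,0,0]
    - [-0.46,0,0]

```text
clock: 2.1
position: [0.5469, -0.255, 0.3629]
tool_rot: [-1.884, 1.556, 2.388]
force: [-0.2, -0.4, 0.7]
grip_width: 0.0856
```

Call:
arm_command:
  delta_pos:
    - [0,-0.2,-1]
    - [0,-0.2,-1]
    - [0,-0.2,-1]
    - [0,-0.2,-1]
    - [0,-0.2,-1]
    - [0,-0.2,-1]
    - [0,0,0]
  rotation:
    - [-0.46,0,0]
    - [-0.46,0,0]
    - [-0.46,0,0]
    - [-0.46,0,0]
    - [-0.46,0,0]
    - [-0.46,0,0]
    - [-0.46,0,0]

```text
clock: 2.8
position: [0.5687, -0.0611, 0.3624]
tool_rot: [-2.204, 1.552, 2.425]
force: [0.4, -1.5, 0.5]
grip_width: 0.0854
```

```bash
python3 - <<'E'
from h import *
s=monitor.observe();M=R.from_euler('xyz',s['tool_rot']).as_matrix();print(M.round(3),s['position'],s['qpos'],s['force'])
im=optics.grab_frame('wrist');cv2.imwrite('pics/w1.png',cv2.cvtColor(im,cv2.COLOR_RGB2BGR))
p=optics.camera_params('wrist');print(p)
for z in(.225,.255,.274):print(proj('wrist',[.537,-.002,z]))
E
```

```text
[[-0.014  0.996 -0.083]
 [ 0.012 -0.083 -0.996]
 [-1.    -0.015 -0.011]] [ 0.56873328 -0.06113101  0.36235739] [ 0.3535269   0.37428026 -0.47502264  1.55583162  0.16172854  1.26673435
 -0.22720304] [ 0.4043416  -1.46844509  0.51857823]
{'fx': 366.15523105548243, 'fy': 366.15523105548243, 'cx': 315.7431159959978, 'cy': 247.32564714059086, 'origin': array([0.57660942, 0.01882587, 0.49095328]), 'rotation': array([ 2.82029829,  0.01607545, -0.0823953 ])}
(np.float64(268.6774130942265), np.float64(161.0393150960108))
(np.float64(262.14269206387223), np.float64(165.40397118207397))
(np.float64(257.10494282686994), np.float64(168.7687732547571))
```

View pics/w1.png

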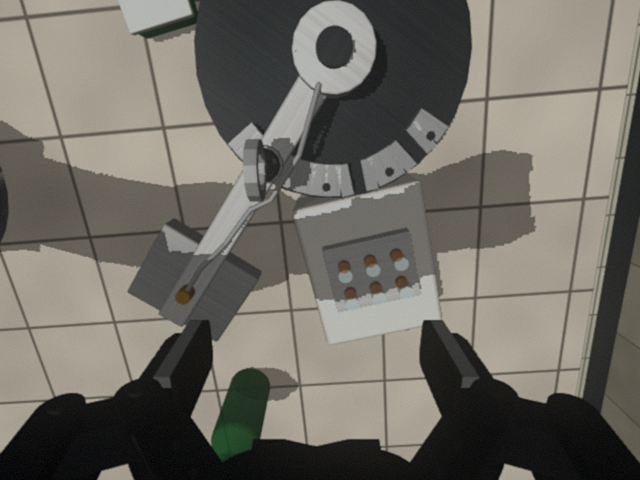

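Wrist view: the ring's upper bow is near (252,169), seen nearly edge-on with its normal along the jaw direction. The first notch is at about (360,177) and the hub at (334,46). I'll move above the ring and partly close the jaws to check centring.

Call:
arm_command:
  delta_pos:
    - [0,-0.64,-0.93]
    - [0,-0.64,-0.93]
    - [0.5,0,0]
    - [0.5,0,0]
    - [0.5,0,0]
    - [0.4,0,0]
    - [0,0,0]
    - [0,0,0]
  rotation:
    - [0,-0.1,0.14]
    - [0,0,0]
    - [0,0,0]
    - [0,0,0]
    - [0,0,0]
    - [0,0,0]
    - [0,0,0]
    - [0,0,0]
  gripper: 0.3
  grip_force: 20

```text
clock: 3.65
position: [0.5336, -0.0065, 0.3027]
tool_rot: [-0.752, 1.568, -2.417]
force: [-0.7, -1.0, 0.2]
grip_width: 0.0299
```

```bash
python3 - <<'E'
from h import *
s=monitor.observe();M=R.from_euler('xyz',s['tool_rot']).as_matrix();print(M.round(3),s['position'],s['grip_width'])
p=optics.camera_params('wrist')
im=optics.grab_frame('wrist');cv2.imwrite('pics/w2.png',cv2.convertScaleAbs(cv2.cvtColor(im,cv2.COLOR_RGB2BGR),alpha=1.5))
for y in(-.021,-.002,.017):print(proj('wrist',[.535,y,.274],p),proj('wrist',[.535,y,.255],p))
for sgn in(1,-1):print('tip',proj('wrist',s['position']+M@[.014,sgn*s['grip_width']/2,0],p))
E
```

```text
[[-0.002  0.996 -0.094]
 [-0.002 -0.094 -0.996]
 [-1.    -0.002  0.002]] [ 0.53355026 -0.00645027  0.30270346] 0.029920136971945902
(np.float64(323.60576899007384), np.float64(332.2531626842438)) (np.float64(322.9794622039919), np.float64(313.0490017947207))
(np.float64(320.12100294336705), np.float64(297.6321993566684)) (np.float64(319.8006421868277), np.float64(281.04871966102854))
(np.float64(316.37897675600226), np.float64(260.4553703623624)) (np.float64(316.4098447573304), np.float64(246.91452086517754))
tip (np.float64(351.9175658993164), np.float64(322.2470917762208))
tip (np.float64(284.0712849455641), np.float64(322.25340192581757))
```

View pics/w2.png

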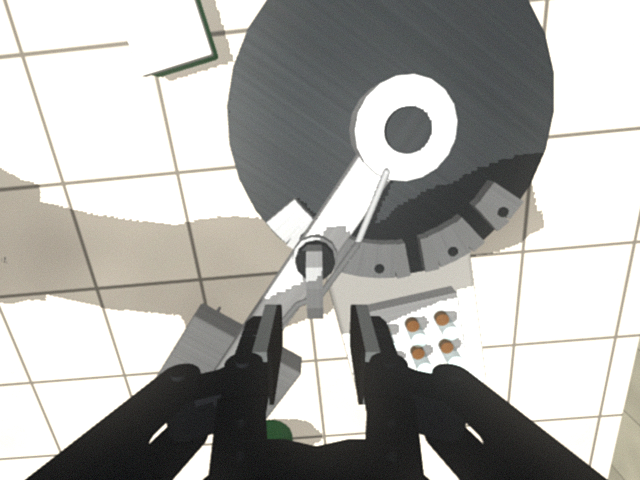

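The ring bar is at x≈307–323, centre 315, and the fingertip midpoint is at 318, so the tool must shift about 1.5 mm toward −y and about 5 mm along −z. Then it goes down.

Call:
arm_command:
  delta_pos:
    - [0,-0.05,-0.17]
    - [0.35,0,0]
    - [0.35,0,0]
    - [0.35,0,0]
    - [0.3,0,0]
    - [0,0,0]
  rotation:
    - [0,0,0]
    - [0,0,0]
    - [0,0,0]
    - [0,0,0]
    - [0,0,0]
    - [0,0,0]

```text
clock: 4.3
position: [0.5326, -0.001, 0.2594]
tool_rot: [-0.393, 1.569, -2.058]
force: [-0.1, 0.0, -0.2]
grip_width: 0.0297
```

Call:
arm_command:
  delta_pos:
    - [0,0,0]
    - [0,0,0]
    - [0,0,0]
    - [0,0,0]
  rotation:
    - [0,0,0]
    - [0,0,0]
    - [0,0,0]
    - [0,0,0]
  gripper: 0.68

```text
clock: 4.7
position: [0.5329, -0.001, 0.2597]
tool_rot: [-0.182, 1.569, -1.848]
force: [1.0, -0.5, 0.2]
grip_width: 0.0137
```

```bash
python3 - <<'E'
from h import *
s=monitor.observe();M=R.from_euler('xyz',s['tool_rot']).as_matrix();print(M.round(3),s['position'],s['grip_width'],s['force'])
p=optics.camera_params('wrist')
im=optics.grab_frame('wrist');cv2.imwrite('pics/w3.png',cv2.resize(cv2.convertScaleAbs(cv2.cvtColor(im,cv2.COLOR_RGB2BGR),alpha=2)[230:430,200:440],None,fx=3,fy=3,interpolation=cv2.INTER_CUBIC))
E
```

```text
[[-0.001  0.996 -0.094]
 [-0.002 -0.094 -0.996]
 [-1.    -0.     0.002]] [ 0.5329332  -0.00097406  0.2597304 ] 0.01367640922549341 [ 0.96641578 -0.49881967  0.21561263]
```

View pics/w3.png

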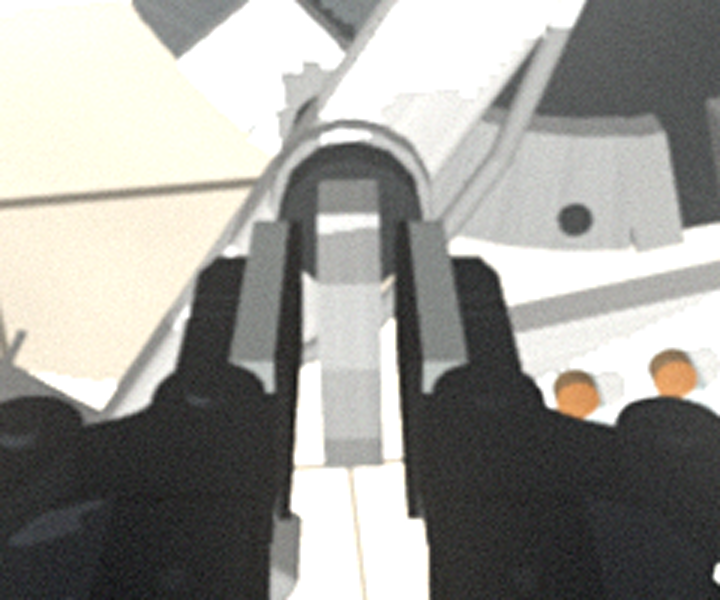

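The ring sits centred between the jaws (mid 349 against 350). I'm closing.

Call:
arm_command:
  delta_pos:
    - [0,0,0]
    - [0,0,0]
    - [0,0,0]
    - [0,0,0]
  rotation:
    - [0,0,0]
    - [0,0,0]
    - [0,0,0]
    - [0,0,0]
  gripper: 1
  grip_force: 20

```text
clock: 5.15
position: [0.5332, -0.0011, 0.2599]
tool_rot: [0.261, 1.569, -1.404]
force: [1.2, 0.2, -1.9]
grip_width: 0.0074
```

Call:
arm_command:
  delta_pos:
    - [0,0,0]
    - [0,0,0]
    - [0,0,0]
  rotation:
    - [0,0,0]
    - [0,0,0]
    - [0,0,0]
  grip_force: 50

```text
clock: 5.45
position: [0.5332, -0.0011, 0.26]
tool_rot: [0.298, 1.569, -1.367]
force: [1.8, 0.9, -1.7]
grip_width: 0.0072
```

Call:
arm_command:
  delta_pos:
    - [-0.06,0,0]
    - [-0.06,0,0]
    - [0,0,0]
  rotation:
    - [0,0,0]
    - [0,0,0]
    - [0,0,0]

```text
clock: 5.75
position: [0.5329, -0.0011, 0.2631]
tool_rot: [-0.307, 1.569, -1.973]
force: [3.7, -0.5, -7.6]
grip_width: 0.0071
```

Force is −7.6 N at 3 mm of lift, which matches the spring. I'll lift to about 10.5 mm.

Call:
arm_command:
  delta_pos:
    - [-0.06,0,0]
    - [-0.06,0,0]
    - [-0.06,0,0]
    - [-0.06,0,0]
    - [-0.04,0,0]
    - [0,0,0]
  rotation:
    - [0,0,0]
    - [0,0,0]
    - [0,0,0]
    - [0,0,0]
    - [0,0,0]
    - [0,0,0]

```text
clock: 6.35
position: [0.5328, -0.0012, 0.2714]
tool_rot: [-0.759, 1.569, -2.425]
force: [4.2, 0.3, -12.2]
grip_width: 0.0069
```

```bash
python3 - <<'E'
from h import *
s=monitor.observe();M=R.from_euler('xyz',s['tool_rot']).as_matrix();print(M.round(3),s['position'],s['grip_width'],s['force'])
# notch estimates from w1/w2 pictures need pivot: hub and ring as pinched
ring=np.array([.533,-.001]);hub=np.array([.5897,.0678])
d=ring-hub;r=np.linalg.norm(d);print('r',r); 
piv=ring-d/r*.09; a0=np.arctan2(d[1],d[0]);print(piv,a0)
x0=ring
for a in np.arange(0,0.95,.1):
  q=piv+.09*np.array([np.cos(a0+a),np.sin(a0+a)]);t=M.T@np.r_[q-x0,0];x0=q
  print(round(a,2),q.round(4),(t/.03).round(2))
E
```

```text
[[-0.002  0.996 -0.094]
 [-0.001 -0.094 -0.996]
 [-1.    -0.002  0.002]] [ 0.53275778 -0.00116037  0.27141868] 0.006879978526014531 [  4.2195726    0.33329304 -12.18405691]
r 0.08915340711380579
[0.59023842 0.06845332] -2.260077239391107
0.0 [ 0.533 -0.001] [0. 0. 0.]
0.1 [ 0.5402 -0.0064] [-0.    0.26  0.16]
0.2 [ 0.5479 -0.011 ] [-0.    0.27  0.13]
0.3 [ 0.5561 -0.0148] [-0.    0.28  0.1 ]
0.4 [ 0.5646 -0.0178] [-0.    0.29  0.07]
0.5 [ 0.5733 -0.0199] [-0.    0.3   0.04]
0.6 [ 0.5822 -0.0212] [-0.    0.3   0.01]
0.7 [ 0.5912 -0.0215] [-0.    0.3  -0.02]
0.8 [ 0.6002 -0.021 ] [-0.    0.3  -0.05]
0.9 [ 0.6091 -0.0196] [-0.    0.29 -0.08]
```

Call:
arm_command:
  delta_pos:
    - [0,0.13,0.08]
    - [0,0.13,0.08]
    - [0,0.14,0.07]
    - [0,0.14,0.06]
    - [0,0.14,0.05]
    - [0,0.14,0.05]
    - [0,0.14,0.04]
    - [0,0.14,0.03]
    - [0,0,0]
  rotation:
    - [0,0,0]
    - [0,0,0]
    - [0,0,0]
    - [0,0,0]
    - [0,0,0]
    - [0,0,0]
    - [0,0,0]
    - [0,0,0]
    - [0,0,0]

```text
clock: 7.25
position: [0.5633, -0.0171, 0.2693]
tool_rot: [-1.552, 1.56, 3.068]
force: [-0.3, 1.1, -12.1]
grip_width: 0.0071
```

```bash
cat >> h.py <<'E'
piv=np.array([.59024,.06845]);a0=-2.260
def st():
    s=monitor.observe();d=s['position'][:2]-piv
    M=R.from_euler('xyz',s['tool_rot']).as_matrix()
    a=np.arctan2(d[1],d[0]);u=np.array([np.cos(a),np.sin(a)]);t=np.array([-u[1],u[0]]);f=s['force']
    print('t',s['clock'],'pos',s['position'].round(4),'ang',round(a-a0,3),'r',np.linalg.norm(d).round(4),'Frad',(f[:2]@u).round(1),'Ftan',(f[:2]@t).round(1),'Fz',f[2].round(1),'w',s['grip_width'].round(4))
    return s,M,a-a0
E
python3 - <<'E'
from h import *
st()
# w2 camera pose then unknown to file: use TCP-relative transform
p=optics.camera_params('wrist');s=monitor.observe()
def at(pos,yawM):
    q=dict(p);q['origin']=np.array(p['origin'])-s['position']+pos;return q
q=at(np.array([.53355,-.00645,.3027]),0)
for u,v,z in((414,255,.185),(478,220,.185),(408,128,.226)):
    X=onz('wrist',u,v,z,q);d=X[:2]-piv;print(X,np.linalg.norm(d),np.arctan2(d[1],d[0])-a0)
E
```

```text
Traceback (most recent call last):
  File "h.py", line 23, in st
    print('t',s['clock'],'pos',s['position'].round(4),'ang',round(a-a0,3),'r',np.linalg.norm(d).round(4),'Frad',(f[:2]@u).round(1),'Ftan',(f[:2]@t).round(1),'Fz',f[2].round(1),'w',s['grip_width'].round(4))
                                                                                                                                                                                    ^^^^^^^^^^^^^^^^^^^^^
AttributeError: 'float' object has no attribute 'round'
```

```bash
sed -i "s/s\['grip_width'\].round(4)/round(float(s['grip_width']),4)/" h.py
python3 - <<'E'
from h import *
s,M,a=st();print(M.round(3))
p=optics.camera_params('wrist')
q=dict(p);q['origin']=np.array(p['origin'])-s['position']+[.53355,-.00645,.3027]
for u,v,z in((414,255,.185),(478,220,.185),(408,128,.226)):
    X=onz('wrist',u,v,z,q);d=X[:2]-piv;print(X,np.linalg.norm(d),np.arctan2(d[1],d[0])-a0)
E
```

```text
t 7.25 pos [ 0.5633 -0.0171  0.2693] ang 0.385 r 0.0897 Frad -1.0 Ftan -0.6 Fz -12.1 w 0.0071
[[-0.011  0.996 -0.092]
 [ 0.001 -0.092 -0.996]
 [-1.    -0.011  0.   ]]
[ 0.60037397 -0.01895628  0.185     ] 0.0879917912169798 0.8046292535862645
[0.64425089 0.0029144  0.185     ] 0.08492402923902483 1.378495253317744
[0.58785044 0.06929269 0.226     ] 0.002533800357477688 5.06255341067462
```

Call:
arm_command:
  delta_pos:
    - [-0.03,0.125,0.03]
    - [-0.03,0.125,0.025]
    - [-0.03,0.125,0.02]
    - [-0.02,0.125,0.015]
    - [-0.02,0.125,0.01]
    - [-0.01,0.125,0]
    - [-0.01,0.12,0]
    - [-0.01,0.12,-0.01]
    - [0,0,0]
  rotation:
    - [0,0,0.02]
    - [0,0,0.02]
    - [0,0,0.02]
    - [0,0,0.02]
    - [0,0,0.02]
    - [0,0,0.02]
    - [0,0,0.02]
    - [0,0,0.02]
    - [0,0,0]

```text
clock: 8.15
position: [0.5916, -0.021, 0.2726]
tool_rot: [-2.866, 1.57, 1.757]
force: [1.2, 2.7, -12.9]
grip_width: 0.0071
```

```bash
python3 - <<'E'
from h import *
s,M,a=st();print(M.round(3))
p=optics.camera_params('wrist')
im=optics.grab_frame('wrist');cv2.imwrite('pics/w4.png',cv2.resize(cv2.convertScaleAbs(cv2.cvtColor(im,cv2.COLOR_RGB2BGR),alpha=2)[130:330,200:440],None,fx=3,fy=3,interpolation=cv2.INTER_CUBIC))
E
```

```text
t 8.15 pos [ 0.5916 -0.021   0.2726] ang 0.705 r 0.0894 Frad -2.7 Ftan 1.2 Fz -12.9 w 0.0071
[[-0.     0.996 -0.09 ]
 [ 0.001 -0.09  -0.996]
 [-1.    -0.    -0.001]]
```

View pics/w4.png

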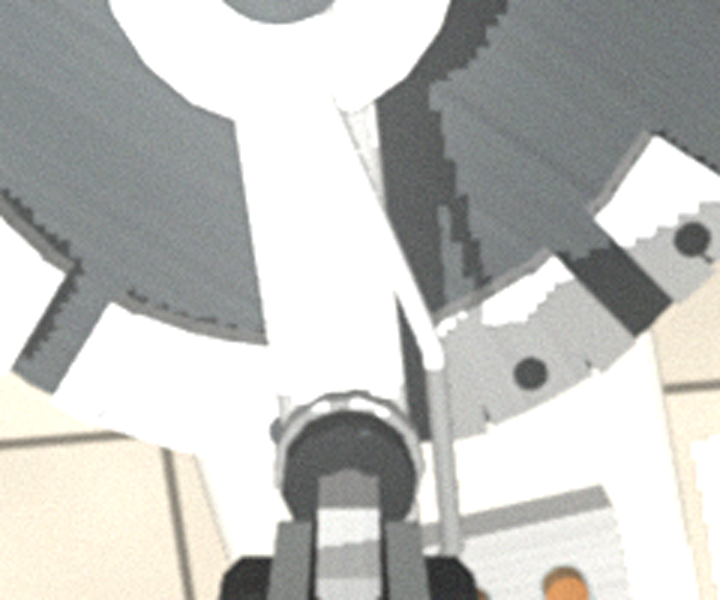

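The arm is at about 0.705, just short of the first notch, whose dark edge shows to the right of the bar at about (412,390). I'll lower gently to feel the segment top.

Call:
arm_command:
  delta_pos:
    - [0.06,0,0]
    - [0.05,0,0]
    - [0.02,0,0]
    - [0,0,0]
  rotation:
    - [0,0,0]
    - [0,0,0]
    - [0,0,0]
    - [0,0,0]

```text
clock: 8.6
position: [0.5918, -0.021, 0.2688]
tool_rot: [2.18, 1.569, 0.519]
force: [-0.7, 4.1, -11.0]
grip_width: 0.007
```

Call:
arm_command:
  delta_pos:
    - [0.02,0,0]
    - [0,0,0]
  rotation:
    - [0,0,0]
    - [0,0,0]

```text
clock: 8.8
position: [0.5918, -0.021, 0.2683]
tool_rot: [2.114, 1.569, 0.453]
force: [-1.5, 2.5, -11.0]
grip_width: 0.0068
```

Call:
arm_command:
  delta_pos:
    - [0.015,0,0]
    - [0,0,0]
  rotation:
    - [0,0,0]
    - [0,0,0]

```text
clock: 9.0
position: [0.5918, -0.021, 0.268]
tool_rot: [2.043, 1.569, 0.382]
force: [-2.2, 3.6, -10.5]
grip_width: 0.0068
```

Call:
arm_command:
  delta_pos:
    - [0.02,0,0]
    - [0,0,0]
  rotation:
    - [0,0,0]
    - [0,0,0]

```text
clock: 9.2
position: [0.5919, -0.021, 0.2677]
tool_rot: [1.944, 1.569, 0.283]
force: [-2.4, 3.5, -9.2]
grip_width: 0.0071
```

Call:
arm_command:
  delta_pos:
    - [0.015,0,0]
    - [0,0,0]
  rotation:
    - [0,0,0]
    - [0,0,0]

```text
clock: 9.4
position: [0.592, -0.021, 0.2676]
tool_rot: [1.845, 1.568, 0.184]
force: [-0.9, 3.4, -7.2]
grip_width: 0.007
```

Contact on the flat is felt at z≈0.2676, with Fz relaxing from −11 to −7 N. I'll slide CCW in small steps with light down-bias.

Call:
arm_command:
  delta_pos:
    - [0.01,0.06,0]
    - [0.01,0.06,0]
    - [0,0,0]
  rotation:
    - [0,0,0]
    - [0,0,0]
    - [0,0,0]

```text
clock: 9.7
position: [0.594, -0.021, 0.2673]
tool_rot: [-1.716, 1.569, 2.907]
force: [-6.9, 3.4, -2.1]
grip_width: 0.0067
```

Call:
arm_command:
  delta_pos:
    - [0.01,0.05,-0.01]
    - [0.01,0,0]
  rotation:
    - [0,0,0]
    - [0,0,0]

```text
clock: 9.9
position: [0.5943, -0.0209, 0.2672]
tool_rot: [-1.388, 1.567, -3.049]
force: [-7.5, 2.2, 1.6]
grip_width: 0.007
```

Call:
arm_command:
  delta_pos:
    - [0.01,0.05,-0.01]
    - [0.01,0,0]
  rotation:
    - [0,0,0]
    - [0,0,0]

```text
clock: 10.1
position: [0.5948, -0.0209, 0.2672]
tool_rot: [-1.307, 1.564, -2.968]
force: [-8.2, 3.0, 0.1]
grip_width: 0.007
```

```bash
python3 - <<'E'
from h import *
s,M,a=st();print(M.round(3))
E
```

```text
t 10.1 pos [ 0.5948 -0.0209  0.2672] ang 0.74 r 0.0894 Frad -3.4 Ftan -8.0 Fz 0.1 w 0.007
[[-0.006  0.996 -0.09 ]
 [-0.001 -0.09  -0.996]
 [-1.    -0.006  0.002]]
```

Call:
arm_command:
  delta_pos:
    - [-0.015,0.08,-0.01]
    - [0,0,0]
  rotation:
    - [0,0,0.03]
    - [0,0,0]

```text
clock: 10.3
position: [0.5965, -0.0208, 0.2676]
tool_rot: [-1.157, 1.566, -2.818]
force: [0.5, 3.2, -8.0]
grip_width: 0.007
```

Call:
arm_command:
  delta_pos:
    - [0,0.08,-0.01]
    - [0,0,0]
  rotation:
    - [0,0,0.03]
    - [0,0,0]

```text
clock: 10.5
position: [0.5988, -0.0206, 0.2674]
tool_rot: [-0.808, 1.568, -2.469]
force: [0.7, 3.7, -9.3]
grip_width: 0.007
```

Fz is −9.3 at 0.2674, where the flat gave about −3, so the pin may be at the notch lip. I'll probe down.

Call:
arm_command:
  delta_pos:
    - [0.02,0.02,0]
    - [0,0,0]
  rotation:
    - [0,0,0]
    - [0,0,0]

```text
clock: 10.7
position: [0.5995, -0.0205, 0.2668]
tool_rot: [-0.835, 1.568, -2.495]
force: [-2.7, 3.2, -7.2]
grip_width: 0.0071
```

Call:
arm_command:
  delta_pos:
    - [0.02,0.02,0]
    - [0,0,0]
  rotation:
    - [0,0,0]
    - [0,0,0]

```text
clock: 10.9
position: [0.6001, -0.0205, 0.2664]
tool_rot: [-0.848, 1.568, -2.508]
force: [-0.4, 3.9, -9.4]
grip_width: 0.007
```

The pin is below the flat level at full spring load, so it is entering the notch. I'll continue down in small steps.

Call:
arm_command:
  delta_pos:
    - [0.03,0.02,0]
    - [0,0,0]
  rotation:
    - [0,0,0]
    - [0,0,0]

```text
clock: 11.1
position: [0.6008, -0.0204, 0.2656]
tool_rot: [-0.833, 1.568, -2.494]
force: [-1.6, 3.2, -9.7]
grip_width: 0.0071
```

Call:
arm_command:
  delta_pos:
    - [0.03,0.02,0]
    - [0,0,0]
  rotation:
    - [0,0,0]
    - [0,0,0]

```text
clock: 11.3
position: [0.6015, -0.0204, 0.2645]
tool_rot: [-0.869, 1.569, -2.529]
force: [-0.4, 3.6, -10.4]
grip_width: 0.0066
```

Call:
arm_command:
  delta_pos:
    - [0.03,0,0]
    - [0.03,0,0]
    - [0,0,0]
  rotation:
    - [0,0,0]
    - [0,0,0]
    - [0,0,0]

```text
clock: 11.6
position: [0.6019, -0.0203, 0.2628]
tool_rot: [-0.521, 1.569, -2.182]
force: [-0.5, 4.4, -9.9]
grip_width: 0.0069
```

Call:
arm_command:
  delta_pos:
    - [0.03,0,0]
    - [0.02,0,0]
    - [0,0,0]
  rotation:
    - [0,0,0]
    - [0,0,0]
    - [0,0,0]

```text
clock: 11.9
position: [0.6021, -0.0203, 0.2614]
tool_rot: [-0.166, 1.57, -1.826]
force: [-0.1, 4.3, -8.2]
grip_width: 0.0073
```

Now the last 1.4 mm.

Call:
arm_command:
  delta_pos:
    - [0.02,0,0]
    - [0.02,0,0]
    - [0,0,0]
  rotation:
    - [0,0,0]
    - [0,0,0]
    - [0,0,0]

```text
clock: 12.2
position: [0.6022, -0.0202, 0.2603]
tool_rot: [0.174, 1.57, -1.486]
force: [-1.1, 2.7, -5.7]
grip_width: 0.007
```

Call:
arm_command:
  delta_pos:
    - [0.015,0,0]
    - [0,0,0]
  rotation:
    - [0,0,0]
    - [0,0,0]

```text
clock: 12.4
position: [0.6023, -0.0202, 0.26]
tool_rot: [0.428, 1.57, -1.232]
force: [0.2, 4.6, -5.8]
grip_width: 0.0067
```

Call:
arm_command:
  delta_pos:
    - [0.015,0,0]
    - [0,0,0]
  rotation:
    - [0,0,0]
    - [0,0,0]

```text
clock: 12.6
position: [0.6024, -0.0202, 0.26]
tool_rot: [0.762, 1.569, -0.899]
force: [-1.8, 4.7, -3.5]
grip_width: 0.0071
```

Call:
arm_command:
  delta_pos:
    - [0.015,0,0]
    - [0,0,0]
  rotation:
    - [0,0,0]
    - [0,0,0]

```text
clock: 12.8
position: [0.6025, -0.0201, 0.26]
tool_rot: [0.948, 1.569, -0.713]
force: [-2.0, 4.6, -3.3]
grip_width: 0.0068
```

The pin bottomed at z=0.2600, the same as the pin-down height at the start, and the load came off. I'll release and retreat upward.

Call:
arm_command:
  delta_pos:
    - [0,0,0]
    - [0,0,0]
    - [0,0,0]
    - [0,0,0]
  rotation:
    - [0,0,0]
    - [0,0,0]
    - [0,0,0]
    - [0,0,0]
  gripper: 0.3

```text
clock: 13.2
position: [0.6033, -0.0222, 0.2603]
tool_rot: [0.837, 1.566, -0.825]
force: [-0.1, 0.4, -0.7]
grip_width: 0.0296
```

Call:
arm_command:
  delta_pos:
    - [-0.3,0,0]
    - [-0.5,0,0]
    - [-0.7,0,0]
    - [-0.8,0,0]
    - [-0.8,0,0]
    - [0,-0.5,1]
    - [0,-0.5,1]
    - [0,-0.5,1]
    - [0,-0.5,1]
    - [0,0,0]
  rotation:
    - [0,0,0]
    - [0,0,0]
    - [0,0,0]
    - [0,0,0]
    - [0,0,0]
    - [0,0,0]
    - [0,0,0]
    - [0,0,0]
    - [0,0,0]
    - [0,0,0]

```text
clock: 14.2
position: [0.5303, -0.1394, 0.3635]
tool_rot: [1.133, 1.562, -0.527]
force: [0.5, -0.4, 0.5]
grip_width: 0.0302
```

```bash
python3 - <<'E'
from h import *
s,M,a=st()
A=cv2.cvtColor(optics.grab_frame('scene'),cv2.COLOR_RGB2BGR);B=cv2.cvtColor(optics.grab_frame('top'),cv2.COLOR_RGB2BGR)
cv2.imwrite('pics/s9.png',A);cv2.imwrite('pics/t9.png',B)
C=cv2.imread('pics/scene0.png');print('diff box/beaker',cv2.absdiff(A,C)[215:300,400:530].mean())
z=A[150:320,190:450]
cv2.imwrite('pics/f.png',cv2.convertScaleAbs(cv2.resize(z,None,fx=3,fy=3,interpolation=cv2.INTER_CUBIC),alpha=1.5))
E
```

```text
t 14.2 pos [ 0.5303 -0.1394  0.3635] ang 0.408 r 0.2163 Frad 0.3 Ftan 0.6 Fz 0.5 w 0.0302
diff box/beaker 6.320814479638009
```

View pics/f.png

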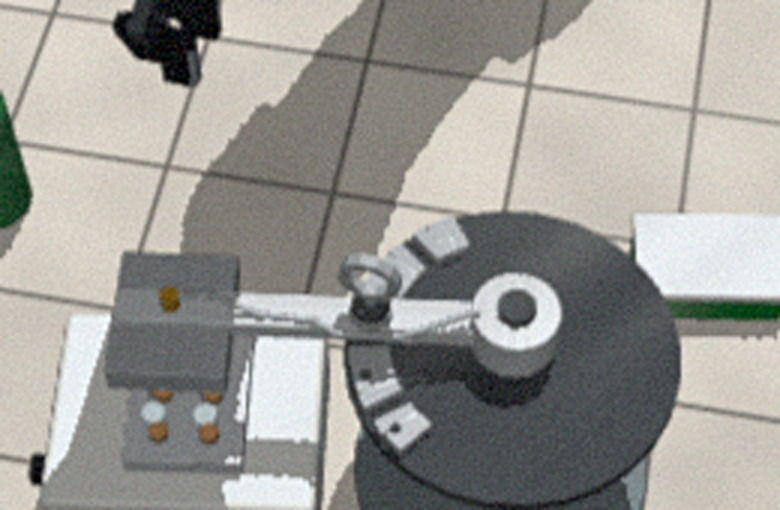

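The final view shows the arm bar with its nozzle head over the vial block, only the next notch covered, and the gripper clear. I'm running one ring-height check, then handing in.

```bash
python3 - <<'E'
from h import *
print('seen (313.3,242.7)',[np.round(proj('scene',[.602,-.0205,z]),1).tolist() for z in(.255,.2625)])
c=lambda f,lo,hi:[np.mean(np.nonzero(cv2.inRange(cv2.cvtColor(cv2.imread(f),cv2.COLOR_BGR2HSV)[r0:r1,c0:c1],lo,hi)),axis=1).round(1).tolist() for r0,r1,c0,c1 in((160,230,150,210),(215,270,395,460))]
for f in('pics/scene0.png','pics/s9.png'):print(c(f,(40,120,20),(90,255,255)))
from workcell import bot
print(bot.job_done())
E
```

```text
seen (313.3,242.7) [[312.9, 241.8], [312.9, 239.6]]
[[39.3, 31.7], [38.3, 39.5]]
[[39.7, 31.6], [38.2, 40.1]]
the job is handed in; nothing more can be done
None
```

The arm should now be locked in the first notch counter-clockwise from parked, at roughly 0.82 rad, with the nozzles over the vials. I handed the job in at about 14 s; no verdict is reported.

**What I did:** I pinched the ring's upper bow, drew the pin up about 11 mm and swung the arm to about 0.70 rad. There I lowered the pin until I felt the flat top of the segments. I then slid it under light load until it dropped into the notch, followed it down in small steps, let go and backed off.

**Last checks:**
- **Pin seated:** it bottomed at the same tool height as at the start, z = 0.260 m, and the pull on the tool fell to about 3 N. In the scene picture the ring sits within about 1 pixel of where it should be with the pin down. That is the weaker check, because a raised pin would shift it only about 2 pixels.
- **Forces:** the tool never read more than about 13 N. The force on the pin itself was not measured directly.
- **Bottle and box:** both are within 1 pixel of where they were in the scene picture.
- **Beaker:** I only compared the part of the picture holding the box and beaker, which showed a small mean difference of about 6 grey levels. I never measured its position separately; the gripper was never moved near it.
- **Disagreement:** camera estimates of the notch angle ranged from 0.78 to 0.90 rad, so I settled it by feel.

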